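Clip the card stand's cover shut

ROBOT

A 6-joint arm with a two-finger parallel gripper is mounted at the origin on the work surface. World frame = base frame: x ahead of the robot, y to its left, z up, the work surface at z = 0. Lengths are in m, angles in rad, forces in N, time in s.
With the tool pointing down it reaches from about 0.375 to 0.825 m from the base axis. Payload 5.5 kg.
Tool frame: the origin (TCP) lies on the centre line of the jaws, within the pads' length; the fingertips stand 14 mm ahead of it and the grasp point (between the pads) lies 5 mm behind it (env.finger_overhang is the distance from the TCP to the fingertips, in m); z points along the fingers, y is the line along which they close (so a half turn about z gives the same grasp; the last joint's range is limited). The gripper opens to 85 mm and grips with 20 to 120 N. Pads are 22 mm wide; open, the fingers measure 114 mm over their backs; the gripper's body (76 mm by 85 mm) begins 54 mm behind the grasp point. The pads swing forward as they close: fully open they stand 13 mm farther back than shut.
Start: joints at [1.158, 0.314, -0.047, 1.21, 0, 1.571], TCP at [0.241, 0.55, 0.245] pointing down, gripper open.
Joint ranges: [-2.67, 2.67], [-0.69, 1.73], [-1.03, 1.25], [-2.08, 2.16], [-1.42, 1.45], [-3.14, 3.14]. Speed limits (rad/s): [2.39, 2.39, 3.01, 3.14, 3.14, 3.14].

INTERFACE

Orientations are given as a unit quaternion [x, y, z, w].
In Python, from station import env, vision gives the robot as it stands.
- The arm moves only by the tool step_arm, never from a script. Its argument "moves" is a list of rows, each an object with "xyz": the shift along the tool's x, y, z in mm, a list of three; "roll": the turn about the tool's z in degrees. A call has 1 to 8 rows; each row is the pose to reach, as a shift and turn from the pose commanded when the call began, along the tool's axes at that moment; what a row does not reach only later rows make up. A row lasts 1/8 s, in which the tool goes at most 62.5 mm and 10.7 degrees, less where a joint would pass 70% of its speed; a pose out of reach is approached as far as the arm can. A call with a gripper value outside its range is refused whole. "gripper" is the closure, from -1 (fully open) to 1 (shut), set as the call begins (left out, the last holds). The fingers move at their own pace and stop on an object; the grip force is fixed at half the most. Time passes only in rows, so rows that repeat a pose let the fingers close. It gives the time, the measured TCP pose, the force, the opening and the grip force at its end, in the units of the state.
- env.get_state(): the state, without advancing time (a new reading comes with each control period).
- vision.capture(name): name is "scene" or "top" or "wrist"; returns a dict with "frame" (420x560x3 uint8, red, green, blue), "range_z" (420x560 float32, m along the optical axis (not along the pixel's ray), 0 where there is no reading), "intrinsics" (3x3 intrinsics, pixels), "k1" (the pictures are not rectified: a ray, as slopes to the right and down, at radius r is drawn at 1 + k1 r^2 times it, then the intrinsics apply), "world_to_cam" (4x4, takes a point from world to camera coordinates); the wrist camera has in their place "T_tool_cam" (4x4, takes a point from camera to tool coordinates, whose origin is the TCP and whose axes are the flange's). Camera axes: x right, y down, z forward; pixel columns grow to the right and rows downward; lengths in m; the calibration is good to about 2 mm. A picture is of the moment at which its call begins: read the wrist's pose just before it.
- env.job_done(): hands the job in; it is judged then, once.
The state is a dict: "time": time; "qpos": joint angles; "dq": joint speeds; "joint_efforts": joint torques, N m; "eef_pos": TCP position; "tool_rot": TCP orientation; "wrist_force": force on the tool from outside, world axes, zero at the start; "torque": the same for the moment, N m; "width": finger opening in m; "grasp_force": force on a finger pad.
Only numpy, scipy, OpenCV 4.12 (cv2) and the standard library are available. Lean on these libraries where they do the work, as an engineer would, in place of code of your own. Each camera call takes 0.05 s, during which the arm holds its last target. There are 200 camera calls.

TASK

Take the red spring clip out of its wooden caddy by its jaw half, lay it on the placemat and let go. Then take it by its two handles, squeeze it wide open, slide its jaws level over the free side edge of the upright card stand, about halfway up, so that they straddle both the board and its hinged clear cover, and release it there so that it holds the cover shut. Do not shift or tip the bottles and the jar.

Things in the scene. Friction and masses are not known exactly. Their poses are not given: they have to be found in the camera images.
- clip: Red spring clip like a big clothes peg, 140 x 62 x 24 mm, 60 g, lying flat in the caddy. Origin under its pivot pin, z along the pin; jaws to +x (nose at 60 mm), handles to -x (ends at -80). Closed outer widths: 20 mm at the nose, 32 mm for x = -5 to 34, 53 mm at x = -58, 62 mm at the ends. The frame is the +y lever's: open by q, the clip's centre line is at -q/2 from its x axis. Either way up.
- clip_lever (a joint): Clip opening angle q, rad: 0 closed (sprung), 0.55 fully open. Squeezing the handles at x = -58 mm (7 to 17 N) opens it; outer width there is 53 mm - 58 mm x q. Fully open the nose gapes 33 mm, and 23 mm at the throat 25 mm deeper. Jaw pads lie at x = 34 to 60 mm, parallel on a 10 mm thickness (q = 0.17).
- clip_nose (a point): Tip of the clip's closed jaws, 60 mm from the pivot, at mid thickness; turns with the frame of clip.
- caddy: Fixed pale wooden caddy; origin on the table, under the place of the clip's pivot. Floor 6 mm thick, x = -110 to 80, y = +-50 mm. Rails x = -90 to -25 mm, inner faces at y = +-34, outer +-44, tops 42 mm above the table; back wall 56 mm high behind. The rails leave no room for fingers beside the clip's handles; its jaw half lies free towards +x.
- placemat: Fixed placemat, 240 (x) x 300 (y) x 4 mm, cream with a dark and terracotta print; origin at the centre of its underside.
- stand: Fixed upright card stand; origin on the table under its foot (100 mm in x, y = -66 to 90 mm, 14 mm high). Pale board 6 mm thick (x = -5 to 1), y = -75 to 85 mm, top at z = 164 mm. Clear cover 4 mm thick on its +x face (x = 1 to 5 when shut), z = 25 to 160 mm, hinged on a brass pin at y = 75 mm. The free side edge of both is at y = -75 mm and faces -y.
- cover (a joint): Angle of the clear cover with blue rim in rad: 0 shut against the board, grows as its free edge swings to the stand's +x; stays where left, moves easily. It starts a few mm ajar.
- stand_edge (a point): Middle of the free side edge, 95 mm above the table, at the middle of the 10 mm thickness of board and shut cover; axes as stand (the jaws slide on towards +y).
- cover_edge (a point): Middle height of the cover's free edge, moving with the cover.
- shampoo: White plastic bottle, 54 mm wide, 160 mm high, loose, bystander; origin under its base.
- refill: Amber bottle, 80 mm wide, 200 mm high, loose, bystander; origin under its base.
- jar: Blue jar with white lid, 68 mm wide, 60 mm high, loose, bystander; origin under its base.

How it is judged:
On the way, in this order (a step that is already met when the one before it is completed fails the run):
1. the clip lies on the placemat, let go by the fingers (contact force between clip and placemat above 0.1 N and contact force between clip and the fingers below 0.05 N), for 0.2 s.
2. the clip, squeezed open by more than 0.24 rad, has its jaws at least 4 mm over the stand's free edge (value of joint clip_lever above 0.24 rad and y of clip_nose in the frame of stand_edge above 0.004 m and distance between clip_nose and stand_edge below 0.07 m), for 0.1 s.
At the end, for the whole second after the job is handed in: Clip released and at rest, gripping board and cover (open 0.12 to 0.24 rad, over 3 N), nose 8 to 35 mm past the free edge, within 15 mm of mid thickness and 45 mm of mid height, level within 0.35 rad; cover shut within 0.02 rad (value of joint cover below 0.02 rad and value of joint clip_lever between 0.12 and 0.24 rad and contact force between clip and stand above 3 N and y of clip_nose in the frame of stand_edge between 0.008 and 0.035 m and x of clip_nose in the frame of stand_edge between -0.015 and 0.015 m and z of clip_nose in the frame of stand_edge between -0.045 and 0.045 m and angle between the z axis of clip and the z axis of stand, either way round below 0.35 rad and linear speed of clip below 0.02 m/s and contact force between clip and the fingers below 0.05 N); the robot touches nothing.
It fails at once if the shampoo is shifted by more than 30 mm or tipped (distance of shampoo from where it was at the start of the episode above 0.03 m or angle between shampoo's own z axis and vertical above 0.3 rad).
It fails at once if the refill is shifted by more than 30 mm or tipped (distance of refill from where it was at the start of the episode above 0.03 m or angle between refill's own z axis and vertical above 0.3 rad).
It fails at once if the jar is shifted by more than 30 mm or tipped (distance of jar from where it was at the start of the episode above 0.03 m or angle between jar's own z axis and vertical above 0.3 rad).
It also fails if it takes over 61 s, if anything falls off the work surface, if the arm or the gripper's body presses on something with over 40 N, if the wrist force passes 120 N, or if a joint passes its speed limit or range.

## Working session

There is one attempt and no reset: what is moved stays moved. The work goes in short steps, Python scripts to look and compute and a tool call to move; the robot and the scene stay as the last step left them, time stands still between calls to the robot, and variables do not carry over. Pictures are saved under pics/ and viewed, at most 10 in all, crops included, and the job is handed in when it is done.

Besides the shell and the picture viewer there is one more tool, called as name([rows], argument=value, ...), one row to a line, values as JSON. step_arm: Moves the arm, as the interface text tells. Its arguments: {"type":"object","properties":{"moves":{"type":"array"},"gripper":{"type":"number"}},"required":["moves"]}

```bash
mkdir -p pics; ls
cat > h.py <<'E'
import numpy as np, cv2
from station import env, vision
from scipy.spatial.transform import Rotation as R
def cap(n):
    s=env.get_state(); c=vision.capture(n)
    if n=="wrist":
        T=np.eye(4); T[:3,:3]=R.from_quat(s["tool_rot"]).as_matrix(); T[:3,3]=s["eef_pos"]
        c["c2w"]=T@c["T_tool_cam"]
    else: c["c2w"]=np.linalg.inv(c["world_to_cam"])
    return c
def rays(c,uv):
    K=np.array(c["intrinsics"]); uv=np.atleast_2d(np.float64(uv))
    d=(uv-K[:2,2])/[K[0,0],K[1,1]]; u=d.copy()
    for _ in range(20): u=d/(1+c["k1"]*(u**2).sum(1,keepdims=True))
    return np.c_[u,np.ones(len(u))]
def onz(c,uv,z):
    d=rays(c,uv)@c["c2w"][:3,:3].T; o=c["c2w"][:3,3]
    return o+d*((z-o[2])/d[:,2])[:,None]
def pts(c,uv):
    uv=np.atleast_2d(uv).astype(int); z=c["range_z"][uv[:,1],uv[:,0]]
    p=rays(c,uv)*z[:,None]
    return p@c["c2w"][:3,:3].T+c["c2w"][:3,3]
def save(c,n): cv2.imwrite("pics/"+n,c["frame"][:,:,::-1])
E
python3 - <<'E'
from h import *
print(env.get_state(), env.finger_overhang)
a=[cap(n) for n in("scene","top")]
for c in a: print(c["c2w"].round(3).tolist(),np.array(c["intrinsics"]).tolist(),c["k1"])
save(a[0],"s0.png");save(a[1],"t0.png")
E
```

```text
pics
{'time': 0.0, 'qpos': array([ 1.15800091e+00,  3.14238598e-01, -4.80702011e-02,  1.21021373e+00,
       -4.00602304e-05,  1.57083536e+00]), 'dq': array([-6.49356392e-04,  5.33314564e-06,  1.05027372e-03, -6.20878691e-04,
       -7.68433617e-04,  2.61966646e-04]), 'joint_efforts': array([ 1.29700552e-04, -5.39592433e+01,  3.39746118e+01,  1.93139986e-02,
       -1.80755715e-04,  1.22506532e-05]), 'eef_pos': array([0.24049086, 0.54908597, 0.24443091]), 'tool_rot': array([ 2.04954413e-01,  9.78771139e-01, -8.48889097e-04, -1.57258205e-04]), 'wrist_force': array([0.8392979 , 0.21131878, 0.10864754]), 'torque': array([ 0.03890399, -0.04869277, -0.02523648]), 'grasp_force': 0.0, 'width': 0.08538337761066753} 0.014
[[-0.784, 0.437, -0.441, 1.009], [0.62, 0.532, -0.576, 0.511], [-0.017, -0.725, -0.688, 0.689], [0.0, 0.0, 0.0, 1.0]] [[398.7159655436115, 0.0, 282.0955782569794], [0.0, 398.7159655436115, 213.9500671288792], [0.0, 0.0, 1.0]] -0.11068477803310132
[[-0.015, -0.994, 0.111, 0.513], [-1.0, 0.016, 0.008, 0.007], [-0.01, -0.111, -0.994, 1.186], [0.0, 0.0, 0.0, 1.0]] [[511.8237845653434, 0.0, 279.6642646176695], [0.0, 511.8237845653434, 208.54720665150012], [0.0, 0.0, 1.0]] -0.10808455758437956
```

View pics/s0.png

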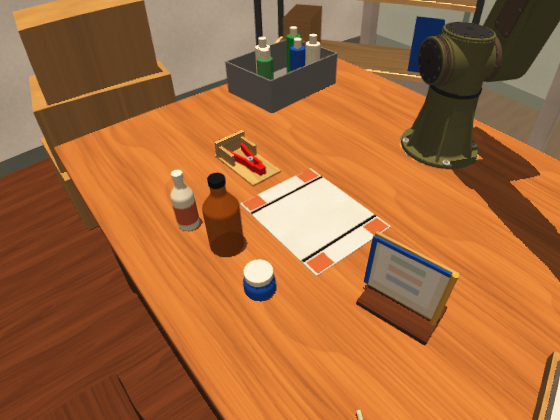

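View pics/t0.png

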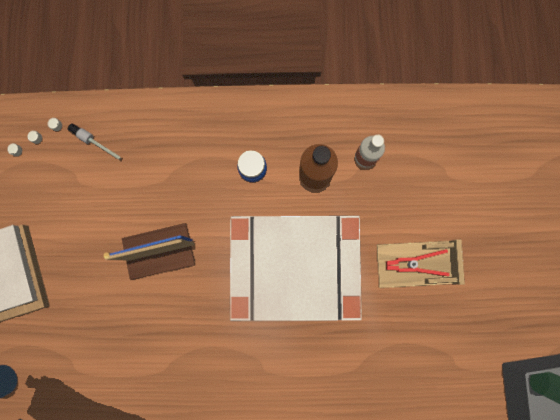

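The scene view shows the clip in the caddy (250,160), the placemat, the stand (405,285) and the bottles and jar. In the top view the clip's nose is at (388,266) and its handles are at (448,252/274). The stand's free edge is at (190,238) and its brass hinge at (107,256). Next I measure them.

```bash
cat >> h.py <<'E'
def red(c,box=None):
    f=cv2.cvtColor(c["frame"],cv2.COLOR_RGB2HSV); m=cv2.inRange(f,(0,205,120),(5,255,255))|cv2.inRange(f,(174,190,120),(180,255,255))
    if box: k=np.zeros_like(m);x0,y0,x1,y1=box;k[y0:y1,x0:x1]=255;m&=k
    return m
E
python3 - <<'E'
from h import *
np.set_printoptions(precision=4,suppress=True)
t=cap("top"); s=cap("scene")
for c,b in((t,(370,230,470,300)),(s,(215,130,285,185))):
    m=red(c,b); v,u=np.nonzero(m); uv=np.c_[u,v]; P=pts(c,uv); print(len(u),"range z pct",np.percentile(P[:,2],[5,50,95]))
    Q=onz(c,uv,.030)[:,:2]; mu=Q.mean(0); w=np.linalg.svd(Q-mu,full_matrices=False)[2][0]; w*=np.sign(w[1]); a=(Q-mu)@w
    print("mean",mu,"dir",w,np.arctan2(w[1],w[0]),"nose",mu+w*a.max(),"tail",mu+w*a.min())
# stand: board top by range
for name,c,b in(("top",t,(95,225,205,275)),("scene",s,(345,225,470,345))):
    x0,y0,x1,y1=b; v,u=np.mgrid[y0:y1,x0:x1]; uv=np.c_[u.ravel(),v.ravel()]; P=pts(c,uv)
    k=P[:,2]>.14; print(name,"zmax",np.percentile(P[k,2],[50,98]),k.sum())
    Q=P[k][:,:2]; mu=Q.mean(0); w=np.linalg.svd(Q-mu,full_matrices=False)[2][0]; w*=np.sign(w[1]); a=(Q-mu)@w
    print(mu,w,np.arctan2(w[1],w[0]),mu+w*a.max(),mu+w*a.min())
for n,c,b in(("t",t,(80,215,210,285)),("s",s,(345,220,470,345))):
    x0,y0,x1,y1=b; cv2.imwrite(f"pics/c{n}.png",cv2.resize(c["frame"][y0:y1,x0:x1,::-1],None,fx=4.5,fy=4.5,interpolation=cv2.INTER_CUBIC))
im=[cv2.resize(cv2.imread(f"pics/c{n}.png"),(400,300) if 0 else None,fx=.68,fy=.68) for n in"ts"]
h=max(i.shape[0] for i in im); cv2.imwrite("pics/cc.png",np.hstack([cv2.copyMakeBorder(i,0,h-i.shape[0],0,0,cv2.BORDER_CONSTANT) for i in im]))
E
```

```text
Traceback (most recent call last):
IndexError: index -1 is out of bounds for axis 0 with size 0
```

```bash
cat >> h.py <<'E'
def red(c,box=None):
    r,g,b=[c["frame"][:,:,i].astype(int) for i in range(3)]
    m=((r>90)&(g<.32*r)&(b<.35*r)&(abs(g-b)<30)).astype(np.uint8)*255
    if box: k=np.zeros_like(m);x0,y0,x1,y1=box;k[y0:y1,x0:x1]=255;m&=k
    return m
E
python3 - <<'E'
from h import *
np.set_printoptions(precision=4,suppress=True)
t=cap("top"); s=cap("scene")
print(t["frame"][266,392],t["frame"][255,435],s["frame"][160,250], s["frame"][165,258])
for c,b in((t,(370,230,470,300)),(s,(215,130,285,185))):
    m=red(c,b); v,u=np.nonzero(m); uv=np.c_[u,v]
    if not len(u): continue
    P=pts(c,uv); print(len(u),"range z pct",np.percentile(P[:,2],[5,50,95]))
    Q=onz(c,uv,.030)[:,:2]; mu=Q.mean(0); w=np.linalg.svd(Q-mu,full_matrices=False)[2][0]; w*=np.sign(w[1]); a=(Q-mu)@w
    print("mean",mu,"dir",w,np.arctan2(w[1],w[0]),"nose",mu+w*a.max(),"tail",mu+w*a.min())
for name,c,b in(("top",t,(95,225,205,275)),("scene",s,(345,225,470,345))):
    x0,y0,x1,y1=b; v,u=np.mgrid[y0:y1,x0:x1]; uv=np.c_[u.ravel(),v.ravel()]; P=pts(c,uv)
    k=P[:,2]>.14
    if not k.any(): print(name,P[:,2].max()); continue
    print(name,"zmax",np.percentile(P[k,2],[50,98]),k.sum())
    Q=P[k][:,:2]; mu=Q.mean(0); w=np.linalg.svd(Q-mu,full_matrices=False)[2][0]; w*=np.sign(w[1]); a=(Q-mu)@w
    print(mu,w,np.arctan2(w[1],w[0]),mu+w*a.max(),mu+w*a.min())
im=[cv2.resize(c["frame"][y0:y1,x0:x1,::-1],None,fx=3,fy=3,interpolation=cv2.INTER_CUBIC) for c,(x0,y0,x1,y1) in((t,(80,215,210,285)),(s,(345,220,470,345)))]
h=max(i.shape[0] for i in im); cv2.imwrite("pics/cc.png",np.hstack([cv2.copyMakeBorder(i,0,h-i.shape[0],0,0,cv2.BORDER_CONSTANT) for i in im]))
E
```

```text
[223  85  77] [204 116  90] [147 119 106] [208  19   9]
14 range z pct [0.0251 0.0297 0.0327]
mean [ 0.4987 -0.2991] dir [0.0678 0.9977] 1.5028963696478663 nose [ 0.5039 -0.2224] tail [ 0.4947 -0.3576]
366 range z pct [0.0098 0.0238 0.0295]
mean [ 0.5217 -0.2692] dir [0.1427 0.9898] 1.4276009256895312 nose [ 0.5319 -0.1986] tail [ 0.5084 -0.362 ]
top zmax [0.1616 1.186 ] 566
[0.551  0.2794] [-0.0035  1.    ] 1.5742511748618608 [0.5507 0.3738] [0.552  0.0076]
scene zmax [0.1587 0.689 ] 1352
[0.5785 0.3095] [0.8847 0.4661] 0.4849060759312448 [0.9985 0.5308] [0.5294 0.2836]
```

View pics/cc.png

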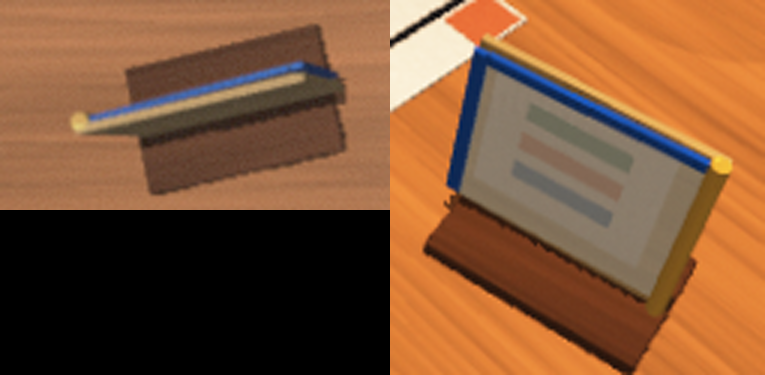

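The crop shows the cover slightly ajar, on the stand's +x side. The clip is near (0.50, -0.29). I'll move over the workspace for wrist views.

step_arm([
  {"xyz":[-45,-36,-13],"roll":9},
  {"xyz":[-90,-72,-26],"roll":18},
  {"xyz":[-135,-108,-39],"roll":27},
  {"xyz":[-180,-144,-52],"roll":36},
  {"xyz":[-225,-180,-65],"roll":45},
  {"xyz":[-270,-216,-78],"roll":54},
  {"xyz":[-315,-252,-91],"roll":63},
  {"xyz":[-360,-288,-104],"roll":72},
], gripper=-1)

```text
time: 1.3
eef_pos: [0.4555, 0.1396, 0.3499]
tool_rot: [0.743, 0.669, 0.0, 0.0]
wrist_force: [0.9, 0.8, 0.1]
width: 0.0856
grasp_force: 0.0
```

Run:
```python
from h import *
np.set_printoptions(precision=4,suppress=True)
s=env.get_state(); print(s["time"],s["eef_pos"],R.from_quat(s["tool_rot"]).as_matrix(),s["qpos"])
c=cap("wrist"); save(c,"w1.png"); print(c["intrinsics"],c["T_tool_cam"])
np.savez("w1.npz",**c)
```

```text
1.3 [0.4555 0.1396 0.3499] [[ 0.1035  0.9946  0.0007]
 [ 0.9946 -0.1035  0.0003]
 [ 0.0004  0.0007 -1.    ]] [ 0.2974  0.0555 -0.125   1.3895  0.0001  1.9719]
[[342.66     0.     278.002 ]
 [  0.     342.66   208.8535]
 [  0.       0.       1.    ]] [[-0.0003 -0.9528 -0.3036  0.0765]
 [ 1.      0.0003 -0.002  -0.0001]
 [ 0.002  -0.3036  0.9528 -0.1295]
 [ 0.      0.      0.      1.    ]]
```

View pics/w1.png

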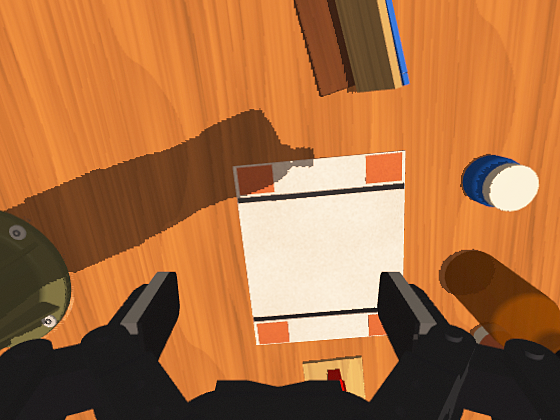

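The wrist view shows the stand's free edge at the top (350–408, 88) and the clip's nose at the bottom (335,375). I move closer to the caddy.

step_arm([
  {"xyz":[-53,13,14]},
  {"xyz":[-106,26,28]},
  {"xyz":[-159,39,42]},
  {"xyz":[-212,52,56]},
  {"xyz":[-265,65,70]},
  {"xyz":[-318,78,85]},
  {"xyz":[-373,89,100]},
  {"xyz":[-373,89,100]},
])

```text
$.moves[0]: bad value
```

Run:
```python
from h import *
np.set_printoptions(precision=4,suppress=True)
s=env.get_state(); print(s["time"],s["eef_pos"],R.from_quat(s["tool_rot"]).as_matrix()[:2,:2])
c=cap("wrist"); save(c,"w2.png"); np.savez("w2.npz",**c)
m=red(c); n,l,st,ce=cv2.connectedComponentsWithStats(m); print(st[1:][st[1:,4]>30])
v,u=np.nonzero(m); P=pts(c,np.c_[u,v]); k=(P[:,2]>.026)&(P[:,2]<.034); print(np.histogram(P[:,2],np.arange(0,.06,.004)))
Q=P[k][:,:2]; mu=Q.mean(0); w=np.linalg.svd(Q-mu,full_matrices=False)[2][0]; w*=np.sign(w[1]); a=(Q-mu)@w
print(mu,w,np.degrees(np.arctan2(w[1],w[0])),"nose",mu+w*a.max(),"tail",mu+w*a.min())
# stand from w1
c1=dict(np.load("w1.npz")); v,u=np.mgrid[0:100,280:420]; uv=np.c_[u.ravel(),v.ravel()]; P=pts(c1,uv); k=(P[:,2]>.155)&(P[:,2]<.172); print("stand",k.sum(),P[k].min(0),P[k].max(0),np.median(P[k],0))
```

```text
1.35 [0.4587 0.1342 0.3514] [[ 0.1139  0.9935]
 [ 0.9935 -0.1139]]
[[325 364  21  27 263]]
(array([ 0,  2, 21, 36, 24, 22, 39, 93, 16,  0,  0,  0,  0,  0]), array([0.   , 0.004, 0.008, 0.012, 0.016, 0.02 , 0.024, 0.028, 0.032,
       0.036, 0.04 , 0.044, 0.048, 0.052, 0.056]))
[ 0.5133 -0.2336] [-0.544   0.8391] 122.95764003106949 nose [ 0.5042 -0.2196] tail [ 0.5283 -0.2568]
stand 1674 [0.5486 0.2137 0.155 ] [0.5775 0.2837 0.1668] [0.5615 0.2494 0.1624]
```

View pics/w2.png

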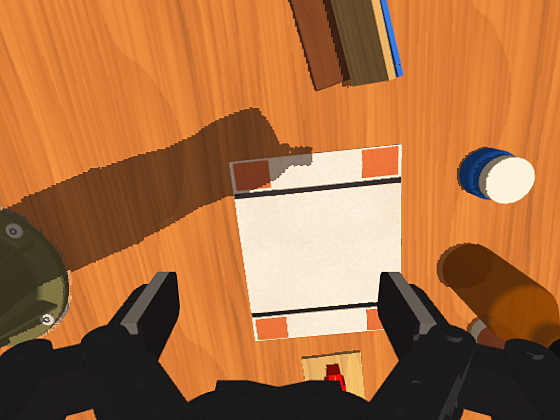

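The move was refused, probably because roll is required in every row. The picture is still the earlier view.

step_arm([
  {"xyz":[-53,13,14],"roll":0},
  {"xyz":[-106,26,28],"roll":0},
  {"xyz":[-159,39,42],"roll":0},
  {"xyz":[-212,52,56],"roll":0},
  {"xyz":[-265,65,70],"roll":0},
  {"xyz":[-318,78,85],"roll":0},
  {"xyz":[-373,89,100],"roll":0},
  {"xyz":[-373,89,100],"roll":0},
])

```text
time: 2.4
eef_pos: [0.5062, -0.2409, 0.2473]
tool_rot: [0.742, 0.67, -0.001, -0.001]
wrist_force: [0.1, -0.3, 0.8]
width: 0.0853
grasp_force: 0.0
```

step_arm([
  {"xyz":[0,0,0],"roll":0},
  {"xyz":[0,0,0],"roll":0},
])

```text
time: 2.65
eef_pos: [0.507, -0.2372, 0.2498]
tool_rot: [0.74, 0.672, 0.0, 0.0]
wrist_force: [0.5, -0.0, 0.3]
width: 0.0852
grasp_force: 0.0
```

```bash
cat > m.py <<'E'
from h import *
np.set_printoptions(precision=4,suppress=True)
def clip(c,z0,z1,zt=None):
    m=red(c); v,u=np.nonzero(m); P=pts(c,np.c_[u,v]); k=(P[:,2]>z0)&(P[:,2]<z1); print("hist",np.histogram(P[:,2],np.arange(0,.06,.004))[0],k.sum())
    Q=P[k][:,:2]; zt=zt or np.median(P[k,2]); Q=onz(c,np.c_[u,v][k],zt)[:,:2]
    mu=Q.mean(0); w=np.linalg.svd(Q-mu,full_matrices=False)[2][0]; w*=np.sign(w[1])
    a=(Q-mu)@w; b=(Q-mu)@[-w[1],w[0]]
    # centre line: midpoints of extents per slice, then refit
    for _ in range(3):
        e=[(x+.005,(b[(a>=x)&(a<x+.01)].min()+b[(a>=x)&(a<x+.01)].max())/2,np.ptp(b[(a>=x)&(a<x+.01)])) for x in np.arange(a.min(),a.max()-.01,.01)]
        e=np.array(e); p=np.polyfit(e[:,0],e[:,1],1); n=np.array([-w[1],w[0]]); mu=mu+n*p[1]; w=w+n*p[0]; w/=np.linalg.norm(w)
        a=(Q-mu)@w; b=(Q-mu)@[-w[1],w[0]]
    nose=mu+w*a.max(); tail=mu+w*a.min()
    print("zt",zt,"dir deg",np.degrees(np.arctan2(w[1],w[0])),"nose",nose,"tail",tail,"len",np.ptp(a),"widths",e[:,2])
    print("pivot from nose",nose-.06*w)
    return nose,tail,w
E
python3 - <<'E'
from m import *
s=env.get_state(); print(s["time"],s["eef_pos"],R.from_quat(s["tool_rot"]).as_matrix()[:2,:2])
c=cap("wrist"); save(c,"w3.png"); np.savez("w2.npz",**c)
clip(c,.024,.036)
E
```

```text
2.65 [ 0.507  -0.2372  0.2498] [[ 0.0965  0.9953]
 [ 0.9953 -0.0965]]
hist [   0   43   13   22   17   20   23 1558   98    0    0    0    0    0] 1679
zt 0.030841475950283692 dir deg 91.34940074976994 nose [ 0.5104 -0.2226] tail [ 0.5137 -0.3638] len 0.14117219700258796 widths [0.0596 0.0567 0.0525 0.0497 0.0449 0.041  0.0365 0.0331 0.0305 0.0305
 0.0305 0.0307 0.0212 0.0201]
pivot from nose [ 0.5118 -0.2826]
```

View pics/w3.png

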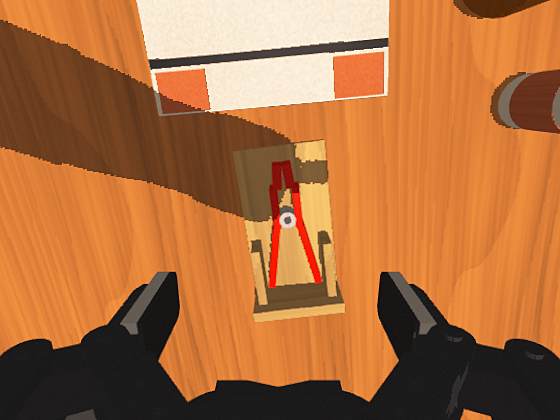

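The clip lies at (0.512, -0.283), pointing along 91.3°, with its top at 31 mm. The length (141 mm) and widths agree with the text. Now I approach the jaw half.

step_arm([
  {"xyz":[-8,2,40],"roll":-2},
  {"xyz":[-16,4,80],"roll":-4},
  {"xyz":[-24,6,120],"roll":-6},
  {"xyz":[-30,7,160],"roll":-7},
  {"xyz":[-30,7,160],"roll":-7},
  {"xyz":[-30,7,160],"roll":-7},
])

```text
time: 3.45
eef_pos: [0.5118, -0.2688, 0.091]
tool_rot: [0.698, 0.716, 0.0, 0.001]
wrist_force: [0.2, -0.3, -0.5]
width: 0.0853
grasp_force: 0.0
```

Run:
```python
from m import *
s=env.get_state(); M=R.from_quat(s["tool_rot"]).as_matrix(); print(s["time"],s["eef_pos"],M)
c=cap("wrist"); m=red(c); v,u=np.nonzero(m); print(u.min(),u.max(),v.min(),v.max())
clip(c,.024,.036)
```

```text
3.45 [ 0.5118 -0.2688  0.091 ] [[-0.0243  0.9997  0.0016]
 [ 0.9997  0.0243 -0.0007]
 [-0.0007  0.0015 -1.    ]]
234 324 154 366
hist [   0   26   22   66   73   65   84 5321  192    0    0    0    0    0] 5597
zt 0.030882186207649626 dir deg 91.31436806886978 nose [ 0.5106 -0.2225] tail [ 0.5139 -0.364 ] len 0.14157601508429155 widths [0.0607 0.0573 0.0534 0.0494 0.0456 0.0412 0.0381 0.0339 0.0313 0.0311
 0.0311 0.0313 0.0229 0.0203]
pivot from nose [ 0.512  -0.2825]
```

step_arm([
  {"xyz":[0,0,25],"roll":0},
  {"xyz":[1,0,50],"roll":0},
  {"xyz":[1,0,66],"roll":0},
  {"xyz":[1,0,66],"roll":0},
  {"xyz":[1,0,66],"roll":0},
])

```text
time: 4.12
eef_pos: [0.5116, -0.2685, 0.0245]
tool_rot: [0.699, 0.715, 0.0, 0.001]
wrist_force: [0.1, -0.2, 1.0]
width: 0.0852
grasp_force: 0.0
```

step_arm([
  {"xyz":[0,0,0],"roll":0},
  {"xyz":[0,0,0],"roll":0},
  {"xyz":[0,0,0],"roll":0},
  {"xyz":[0,0,0],"roll":0},
  {"xyz":[0,0,0],"roll":0},
  {"xyz":[0,0,0],"roll":0},
  {"xyz":[0,0,0],"roll":0},
  {"xyz":[0,0,0],"roll":0},
], gripper=1)

```text
time: 5.12
eef_pos: [0.5113, -0.2684, 0.0239]
tool_rot: [0.699, 0.715, 0.0, 0.001]
wrist_force: [-0.3, 0.7, 5.5]
width: 0.0299
grasp_force: 60.7
```

step_arm([
  {"xyz":[0,0,-25],"roll":0},
  {"xyz":[0,0,-50],"roll":0},
  {"xyz":[0,0,-70],"roll":0},
  {"xyz":[48,0,-70],"roll":0},
  {"xyz":[98,0,-70],"roll":0},
  {"xyz":[148,0,-70],"roll":0},
  {"xyz":[198,0,-70],"roll":0},
  {"xyz":[248,0,-70],"roll":0},
])

```text
time: 6.12
eef_pos: [0.5044, -0.0186, 0.0931]
tool_rot: [0.699, 0.715, -0.0, -0.0]
wrist_force: [1.1, -0.6, -0.4]
width: 0.0302
grasp_force: 59.8
```

step_arm([
  {"xyz":[0,0,0],"roll":0},
  {"xyz":[0,0,20],"roll":0},
  {"xyz":[0,0,40],"roll":0},
  {"xyz":[0,0,55],"roll":0},
  {"xyz":[0,0,63],"roll":0},
  {"xyz":[0,0,63],"roll":0},
  {"xyz":[0,0,63],"roll":0},
])

```text
time: 7.0
eef_pos: [0.5054, -0.0204, 0.0308]
tool_rot: [0.699, 0.715, 0.0, 0.0]
wrist_force: [-0.3, -0.2, -0.4]
width: 0.0302
grasp_force: 59.8
```

Run:
```python
from m import *
s=env.get_state(); print(s["time"],s["eef_pos"],s["wrist_force"],s["width"])
c=cap("top"); x0,y0,x1,y1=80,210,400,340
cv2.imwrite("pics/t2.png",cv2.resize(c["frame"][y0:y1,x0:x1,::-1],None,fx=2.4,fy=2.4))
```

```text
7.0 [ 0.5054 -0.0204  0.0308] [-0.3225 -0.1857 -0.3885] 0.03024632662999134
```

View pics/t2.png

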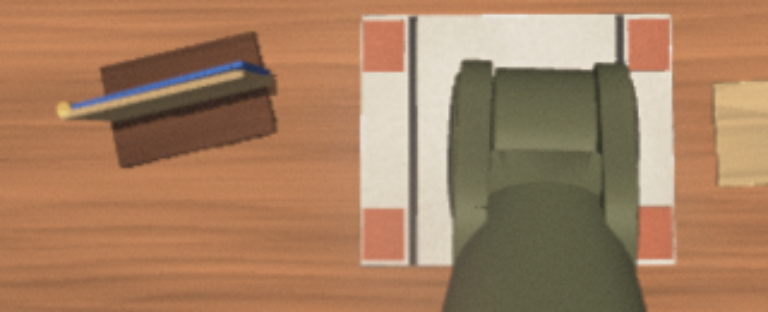

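The arm is over the middle of the placemat (360–675 in the crop), and the clip has been lifted out. I lower the last few millimetres and release.

step_arm([
  {"xyz":[0,0,4],"roll":0},
  {"xyz":[0,0,8],"roll":0},
  {"xyz":[0,0,9],"roll":0},
  {"xyz":[0,0,9],"roll":0},
])

```text
time: 7.55
eef_pos: [0.5051, -0.0202, 0.0219]
tool_rot: [0.699, 0.715, 0.0, 0.0]
wrist_force: [-2.9, 1.9, 8.0]
width: 0.03
grasp_force: 61.1
```

step_arm([
  {"xyz":[0,0,0],"roll":0},
  {"xyz":[0,0,0],"roll":0},
  {"xyz":[0,0,0],"roll":0},
  {"xyz":[0,0,0],"roll":0},
  {"xyz":[0,0,0],"roll":0},
  {"xyz":[0,0,0],"roll":0},
], gripper=-1)

```text
time: 8.3
eef_pos: [0.5049, -0.0202, 0.0213]
tool_rot: [0.699, 0.715, -0.0, 0.0]
wrist_force: [-0.1, 0.7, -0.9]
width: 0.0857
grasp_force: 0.0
```

step_arm([
  {"xyz":[0,0,-20],"roll":0},
  {"xyz":[0,0,-60],"roll":0},
  {"xyz":[20,0,-110],"roll":0},
  {"xyz":[40,0,-150],"roll":0},
  {"xyz":[50,0,-200],"roll":0},
  {"xyz":[50,0,-225],"roll":0},
  {"xyz":[50,0,-225],"roll":0},
  {"xyz":[50,0,-225],"roll":0},
])

```text
time: 9.3
eef_pos: [0.5031, 0.0297, 0.2452]
tool_rot: [0.699, 0.715, -0.001, -0.0]
wrist_force: [0.1, 0.9, -0.1]
width: 0.0854
grasp_force: 0.0
```

Run:
```python
from m import *
s=env.get_state(); M=R.from_quat(s["tool_rot"]).as_matrix(); print(s["time"],s["eef_pos"],M[:2,:2])
c=cap("wrist"); save(c,"w4.png"); np.savez("w4.npz",**c)
m=red(c)
P=onz(c,[[279,200]],.0); print(P)
clip(c,.022,.034)
```

```text
9.3 [0.5031 0.0297 0.2452] [[-0.0235  0.9997]
 [ 0.9997  0.0235]]
[[ 0.5037 -0.0024  0.    ]]
hist [   0   20    9   21   21   22  229 1443    0    0    0    0    0    0] 1684
zt 0.028788804433208748 dir deg 91.54598432217082 nose [0.503  0.0253] tail [ 0.5068 -0.1156] len 0.14096979210667654 widths [0.0589 0.0585 0.0524 0.0486 0.0448 0.0412 0.0375 0.0329 0.0304 0.0302
 0.0299 0.0297 0.0221 0.0188]
pivot from nose [ 0.5046 -0.0347]
```

View pics/w4.png

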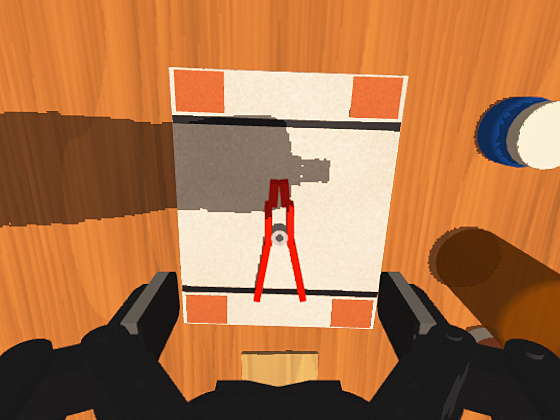

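The clip lies on the mat: pivot (279,238), handle ends at (257,300) and (303,300). Next I take a close look at the stand from above.

step_arm([
  {"xyz":[50,10,-8],"roll":0},
  {"xyz":[100,22,-16],"roll":0},
  {"xyz":[150,34,-24],"roll":0},
  {"xyz":[200,45,-32],"roll":0},
  {"xyz":[220,50,-35],"roll":0},
  {"xyz":[220,50,-35],"roll":0},
  {"xyz":[220,50,-35],"roll":0},
  {"xyz":[220,50,-35],"roll":0},
])

```text
time: 10.35
eef_pos: [0.5483, 0.2497, 0.2808]
tool_rot: [0.699, 0.715, -0.001, -0.0]
wrist_force: [-0.8, 0.3, 0.4]
width: 0.0855
grasp_force: 0.0
```

Run:
```python
from m import *
s=env.get_state(); print(s["time"],s["eef_pos"])
c=cap("wrist"); save(c,"w5.png"); np.savez("w5.npz",**c)
v,u=np.mgrid[0:420,0:560]; uv=np.c_[u.ravel(),v.ravel()]; P=pts(c,uv); rgb=c["frame"].reshape(-1,3).astype(int)
blue=(rgb[:,2]>1.5*rgb[:,0])&(rgb[:,2]>60)
for nm,k in(("top",(P[:,2]>.158)&(P[:,2]<.172)&~blue),("blue",(P[:,2]>.15)&(P[:,2]<.172)&blue)):
    k&=(P[:,0]>.48)&(P[:,0]<.65)&(P[:,1]>.18)&(P[:,1]<.42)
    Q=P[k]; mu=Q[:,:2].mean(0); w=np.linalg.svd(Q[:,:2]-mu,full_matrices=False)[2][0]; w*=np.sign(w[1]); a=(Q[:,:2]-mu)@w; b=(Q[:,:2]-mu)@[w[1],-w[0]]
    print(nm,k.sum(),"z",np.median(Q[:,2]),"mu",mu,"deg",np.degrees(np.arctan2(w[1],w[0])),"near",mu+w*np.percentile(a,.5),"far",mu+w*np.percentile(a,99.5),"thick",np.percentile(b,[2,98]))
```

```text
10.35 [0.5483 0.2497 0.2808]
top 2381 z 0.16479152959461765 mu [0.5481 0.3067] deg 102.2647018327841 near [0.5677 0.2162] far [0.5339 0.3721] thick [-0.0043  0.0089]
blue 1158 z 0.16183026008223717 mu [0.5554 0.2989] deg 103.76800246770048 near [0.5751 0.2184] far [0.54   0.3617] thick [-0.0019  0.0021]
```

View pics/w5.png

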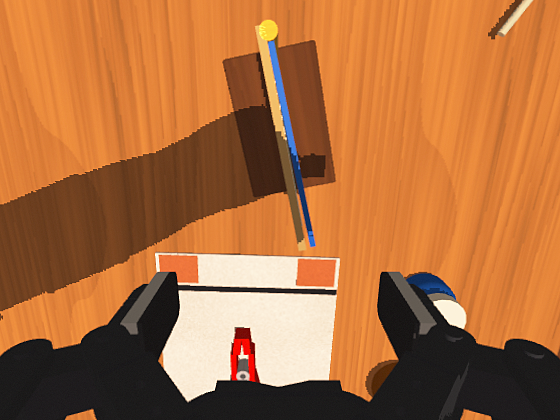

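The wrist view shows the board's top from (262,30) to (302,247), the blue cover rim ending at (312,245), a few mm ajar at the free edge, and the pin at (268,30). I refine the board line and work out the moves.

Run:
```python
from m import *
c=dict(np.load("w5.npz")); f=c["frame"].astype(int)
v,u=np.mgrid[0:420,0:560]; uv=np.c_[u.ravel(),v.ravel()]; Z=pts(c,uv)[:,2].reshape(420,560)
blue=(f[:,:,2]>1.3*f[:,:,0])
for nm,sel,z in(("board",(Z>.157)&(Z<.172)&~blue,.164),("cover",(Z>.15)&(Z<.172)&blue,.160)):
    L=[]
    for r in range(60,236,4):
        k=np.nonzero(sel[r,225:330])[0]+225
        if len(k)>3: L.append((k.min()-.5,r,k.max()+.5))
    L=np.array(L); A=onz(c,L[:,:2],z)[:,:2]; B=onz(c,L[:,[2,1]],z)[:,:2]; C=(A+B)/2
    p,_,_,_ =cv2.fitLine(C.astype(np.float32),cv2.DIST_HUBER,0,.001,.001)[:,0],0,0,0
    w=p[:2]*np.sign(p[1]); o=p[2:]; n=np.array([w[1],-w[0]])
    rr,cc=np.nonzero(sel[:,225:330]); Q=onz(c,np.c_[cc+225,rr],z)[:,:2]; a=(Q-o)@w; b=(Q-o)@n
    kk=abs(b)<.004; print(nm,len(L),"deg",np.degrees(np.arctan2(w[1],w[0])),"near edge",o+w*a[kk].min(),"far",o+w*a[kk].max(),"width",np.median((B-A)@n))
# caddy-free check: scene view of the board top corner near free edge
```

```text
board 44 deg 104.44264 near edge [0.5718 0.2157] far [0.5315 0.3723] width 0.011700937718879261
cover 44 deg 103.75126 near edge [0.5756 0.2163] far [0.5398 0.3625] width 0.00414701851744455
```

Run:
```python
from m import *
c=dict(np.load("w5.npz")); f=c["frame"].astype(int)
v,u=np.mgrid[0:420,0:560]; uv=np.c_[u.ravel(),v.ravel()]; Z=pts(c,uv)[:,2].reshape(420,560)
for r in (70,100,130,160,190,220,240,246): print(r,[(k,round(Z[r,k]*1000),f[r,k].tolist()) for k in range(250,330) if Z[r,k]>.145][:22])
F=onz(c,[[223,62],[315,41],[335,181],[254,197]],.014)[:,:2]; print(F); 
for i,j in((3,0),(2,1),(0,1),(3,2)): d=F[j]-F[i]; print(np.linalg.norm(d),np.degrees(np.arctan2(d[1],d[0])))
```

```text
70 [(263, 164, [215, 157, 86]), (264, 165, [254, 201, 111]), (265, 165, [245, 196, 108]), (266, 166, [243, 193, 107]), (267, 164, [243, 193, 107]), (268, 163, [242, 192, 106]), (269, 165, [242, 192, 107]), (270, 165, [244, 194, 106]), (271, 166, [251, 199, 101]), (272, 150, [223, 167, 119]), (273, 162, [99, 125, 201]), (274, 163, [62, 131, 232]), (275, 162, [72, 133, 227]), (276, 163, [71, 132, 225]), (277, 163, [71, 132, 226]), (278, 162, [66, 135, 234]), (279, 162, [90, 125, 204])]
100 [(269, 165, [217, 155, 84]), (270, 166, [255, 204, 114]), (271, 164, [245, 193, 106]), (272, 165, [242, 190, 106]), (273, 165, [242, 190, 106]), (274, 166, [241, 190, 104]), (275, 165, [241, 191, 105]), (276, 164, [244, 194, 106]), (277, 166, [253, 199, 102]), (278, 164, [221, 154, 79]), (279, 151, [88, 109, 181]), (280, 161, [64, 136, 237]), (281, 161, [70, 134, 227]), (282, 162, [69, 132, 223]), (283, 162, [70, 132, 225]), (284, 164, [68, 139, 234]), (285, 162, [90, 124, 205])]
130 [(275, 166, [221, 160, 87]), (276, 165, [255, 212, 116]), (277, 166, [255, 203, 113]), (278, 165, [255, 203, 113]), (2
[... 1825 characters left out ...]
64, [233, 164, 88]), (309, 157, [101, 115, 187]), (310, 162, [37, 111, 216]), (311, 160, [46, 112, 210]), (312, 162, [46, 112, 211]), (313, 161, [27, 109, 220]), (314, 161, [159, 119, 173])]
246 [(294, 410, [228, 133, 58]), (299, 164, [232, 179, 99]), (300, 164, [232, 177, 97]), (301, 165, [231, 176, 96]), (302, 164, [232, 177, 96]), (303, 164, [231, 178, 96]), (304, 165, [230, 178, 96]), (305, 163, [235, 170, 91]), (311, 162, [88, 116, 195]), (312, 161, [120, 121, 178])]
[[0.486  0.3624]
 [0.5826 0.3845]
 [0.6146 0.236 ]
 [0.5189 0.2142]]
0.15180462652007945 102.51299825787086
0.15198399907229415 102.15301520304156
0.09911441988651802 12.925607860672384
0.0981584284611493 12.826674272665429
```

```bash
python3 - <<'E'
from m import *
c=dict(np.load("w5.npz"))
B=onz(c,[[267.2,70],[273.5,100],[285.5,160],[291.5,190],[296.8,220],[302,246]],.1645)[:,:2]
C=onz(c,[[276,70],[282,100],[288.7,130],[295.2,160],[301.2,190],[307,220],[311.7,240]],.161)[:,:2]
for P in(B,C):
    p=cv2.fitLine(P.astype(np.float32),cv2.DIST_L2,0,.01,.01)[:,0]; w=p[:2]*np.sign(p[1]); print(np.degrees(np.arctan2(w[1],w[0])),p[2:],(P-p[2:])@[w[1],-w[0]])
print(onz(c,[[302,248.5]],.1645),onz(c,[[302,247]],.1645), B)
E
python3 - <<'E'
import sys; sys.path.insert(0,".")
from m import *
s=cap("scene"); x0,y0,x1,y1=350,225,400,290
f=s["frame"][y0:y1,x0:x1,::-1]; cv2.imwrite("pics/s5.png",cv2.resize(f,None,fx=9,fy=9,interpolation=cv2.INTER_NEAREST))
E
```

```text
102.71595 [0.5531 0.2792] [-0.0002  0.0001  0.0002  0.0003 -0.0002 -0.0001]
103.87087 [0.5592 0.2833] [-0.     -0.0002  0.0001  0.0003  0.0001 -0.0003  0.0001]
[[0.5669 0.2158 0.1645]] [[0.5668 0.2171 0.1645]] [[0.5382 0.3445]
 [0.5427 0.3257]
 [0.552  0.2849]
 [0.5571 0.2628]
 [0.5619 0.2393]
 [0.5668 0.2179]]
```

View pics/s5.png

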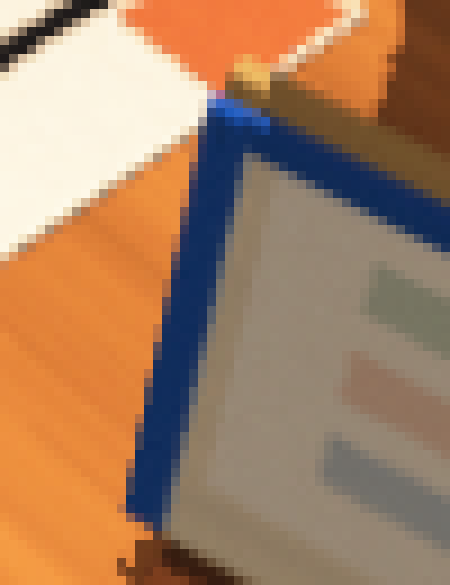

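The crop shows the cover's blue rim just off the board at the free edge. The board runs along 102.6°, its edge centre is at about (0.569, 0.216), and the cover is about 0.02 rad ajar. I go to the handles.

step_arm([
  {"xyz":[-50,-8,0],"roll":0},
  {"xyz":[-100,-15,20],"roll":0},
  {"xyz":[-150,-22,50],"roll":0},
  {"xyz":[-200,-30,80],"roll":0},
  {"xyz":[-250,-38,110],"roll":0},
  {"xyz":[-300,-45,140],"roll":0},
  {"xyz":[-341,-50,160],"roll":0},
  {"xyz":[-341,-50,160],"roll":0},
])

```text
time: 11.45
eef_pos: [0.5046, -0.0937, 0.1199]
tool_rot: [0.701, 0.714, -0.001, -0.001]
wrist_force: [-0.4, 0.6, -0.1]
width: 0.0857
grasp_force: 0.0
```

step_arm([
  {"xyz":[0,0,30],"roll":0},
  {"xyz":[0,0,60],"roll":0},
  {"xyz":[0,0,60],"roll":0},
])

```text
time: 11.82
eef_pos: [0.505, -0.0904, 0.0602]
tool_rot: [0.699, 0.715, -0.001, -0.001]
wrist_force: [-0.4, 0.0, 0.1]
width: 0.0852
grasp_force: 0.0
```

Run:
```python
from m import *
s=env.get_state(); M=R.from_quat(s["tool_rot"]).as_matrix(); print(s["time"],s["eef_pos"],M[:2,:2],s["qpos"])
c=cap("wrist"); clip(c,.022,.034)
t=cap("scene"); print(onz(t,[[375.8,233.3]],.164))
```

```text
11.825 [ 0.505  -0.0904  0.0602] [[-0.0238  0.9997]
 [ 0.9997  0.0239]] [-0.1773  0.3083 -0.5116  0.7543  0.0003  1.3696]
hist [   0   31   55   86  112  120 1135 9160    0    0    0    0    0    0] 10366
zt 0.028837596048205516 dir deg 91.64889299148165 nose [0.5033 0.0237] tail [ 0.5073 -0.1163] len 0.14003382180934013 widths [0.0599 0.0575 0.0525 0.0485 0.0452 0.041  0.0373 0.0338 0.0311 0.0312
 0.0313 0.0311 0.0223 0.0206]
pivot from nose [ 0.505  -0.0363]
[[0.572  0.2203 0.164 ]]
```

step_arm([
  {"xyz":[-3,1.5,15],"roll":0},
  {"xyz":[-3,1.5,30],"roll":0},
  {"xyz":[-3,1.5,38],"roll":0},
  {"xyz":[-3,1.5,38],"roll":0},
  {"xyz":[-3,1.5,38],"roll":0},
])

```text
time: 12.55
eef_pos: [0.5083, -0.0942, 0.0234]
tool_rot: [0.699, 0.715, 0.0, 0.0]
wrist_force: [0.2, -0.4, 1.3]
width: 0.0857
grasp_force: 0.0
```

step_arm([
  {"xyz":[0,0,0],"roll":0},
  {"xyz":[0,0,0],"roll":0},
  {"xyz":[0,0,0],"roll":0},
  {"xyz":[0,0,0],"roll":0},
  {"xyz":[0,0,0],"roll":0},
  {"xyz":[0,0,0],"roll":0},
  {"xyz":[0,0,0],"roll":0},
  {"xyz":[0,0,0],"roll":0},
], gripper=1)

```text
time: 13.55
eef_pos: [0.5105, -0.0947, 0.0257]
tool_rot: [0.699, 0.715, 0.001, 0.002]
wrist_force: [-1.9, 0.2, 16.4]
width: 0.0187
grasp_force: 58.1
```

step_arm([
  {"xyz":[0,0,-20],"roll":-2},
  {"xyz":[0,0,-40],"roll":-5},
  {"xyz":[0,0,-60],"roll":-8},
  {"xyz":[0,0,-79],"roll":-11},
  {"xyz":[0,0,-79],"roll":-11},
  {"xyz":[0,0,-79],"roll":-11},
])

```text
time: 14.3
eef_pos: [0.5078, -0.094, 0.1017]
tool_rot: [0.627, 0.779, -0.0, -0.0]
wrist_force: [-0.4, 0.1, -1.1]
width: 0.0184
grasp_force: 59.2
```

Run:
```python
from m import *
s=env.get_state(); M=R.from_quat(s["tool_rot"]).as_matrix(); print(s["time"],s["eef_pos"],M,s["width"])
c=cap("wrist"); save(c,"w6.png"); np.savez("w6.npz",**c)
m=red(c); v,u=np.nonzero(m); P=pts(c,np.c_[u,v]); print(np.percentile(P[:,2],[2,20,50,80,98]))
```

```text
14.3 [ 0.5078 -0.094   0.1017] [[-0.2131  0.977  -0.0006]
 [ 0.977   0.2131  0.0001]
 [ 0.0002 -0.0005 -1.    ]] 0.018413961465766876
[0.0865 0.1035 0.1044 0.105  0.1059]
```

View pics/w6.png

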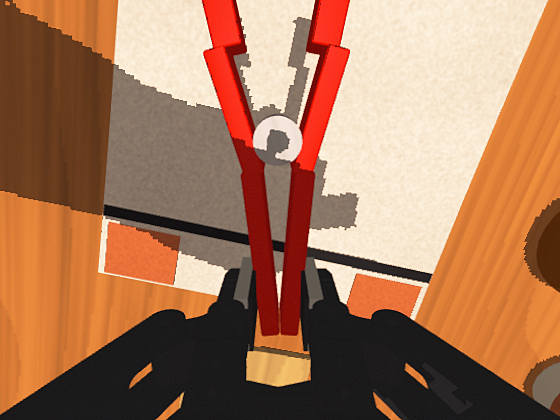

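The clip is held wide open by the handles, symmetric about the tool axis (pin at (278,139), jaw shoulders at (205,52) and (349,50)). I compute the offsets to the stand edge.

Run:
```python
from m import *
c=dict(np.load("w6.npz")); s=env.get_state(); M=R.from_quat(s["tool_rot"]).as_matrix(); p=s["eef_pos"]
print(s["eef_pos"])
Q=onz(c,[[278,139],[205,52],[349,50],[270,334],[290,334]],.1045); print((Q-p)@M)
E0=np.array([.5688,.2162]); w=np.array([np.cos(np.radians(102.65)),np.sin(np.radians(102.65))]); n=np.array([w[1],-w[0]])
for q in (p[:2],Q[0,:2]): print("rel edge: along",(q-E0)@w,"lateral",(q-E0)@n)
print("edge in tool",(np.r_[E0,p[2]]-p)@M)
```

```text
[ 0.5075 -0.094   0.1015]
[[ 0.0629 -0.0004 -0.003 ]
 [ 0.0917 -0.025  -0.003 ]
 [ 0.0923  0.0235 -0.003 ]
 [-0.0211 -0.0039 -0.003 ]
 [-0.0211  0.0048 -0.003 ]]
rel edge: along -0.2892768851774893 lateral -0.12774113155060618
rel edge: along -0.2263318190046589 lateral -0.12776190595351508
edge in tool [ 0.29   0.126 -0.   ]
```

step_arm([
  {"xyz":[30,10,-3],"roll":0},
  {"xyz":[60,30,-3],"roll":0},
  {"xyz":[85,60,-3],"roll":0},
  {"xyz":[105,90,-3],"roll":0},
  {"xyz":[115,115,-3],"roll":0},
  {"xyz":[115,127,-3],"roll":0},
  {"xyz":[115,127,-3],"roll":0},
  {"xyz":[115,127,-3],"roll":0},
])

```text
time: 15.35
eef_pos: [0.6065, 0.0445, 0.1048]
tool_rot: [0.627, 0.779, -0.001, -0.001]
wrist_force: [0.1, -0.1, -0.7]
width: 0.0185
grasp_force: 59.3
```

```bash
cat > e.py <<'E'
from m import *
c=cap("wrist"); np.savez("w7.npz",**c); s=env.get_state(); M=R.from_quat(s["tool_rot"]).as_matrix(); p=s["eef_pos"]
print(s["time"],p,np.degrees(np.arctan2(M[1,0],M[0,0])),s["wrist_force"],s["width"])
E0=np.array([.5688,.2162]); a=np.radians(102.65); w=np.array([np.cos(a),np.sin(a)]); n=np.array([w[1],-w[0]])
print("TCP along",(p[:2]-E0)@w,"lat",(p[:2]-E0)@n)
f=c["frame"].astype(int); v,u=np.mgrid[0:420,0:560]; P=pts(c,np.c_[u.ravel(),v.ravel()]); T=((P-p)@M).reshape(420,560,3); Z=P[:,2].reshape(420,560)
k=(Z>.1)&(Z<.185)&(v<150)&~red(c).astype(bool)
rows=np.nonzero(k.sum(1)>4)[0]
for r in rows[::max(1,len(rows)//8)]:
    q=np.nonzero(k[r])[0]; print(r,"tool y",T[r,q,1].min().round(4),T[r,q,1].max().round(4),"x",np.median(T[r,q,0]).round(4),"z",Z[r,q].min().round(3),Z[r,q].max().round(3),len(q))
m=red(c).astype(bool)&(Z>.09)
for r in range(0,120,15):
    q=np.nonzero(m[r])[0]
    if len(q): print("red",r,q.min(),q.max(),T[r,q,1].min().round(4),T[r,q,1].max().round(4),np.median(T[r,q,0]).round(4))
E
python3 e.py
```

```text
15.4 [0.6065 0.0445 0.105 ] 102.28811531092553 [ 0.1645  0.8703 -0.2234] 0.018450178255755702
TCP along -0.17575912345740854 lat -0.0007603578260660868
48 tool y -0.0236 0.0229 x 0.0931 z 0.105 0.107 5
118 tool y -0.02 0.0174 x 0.0704 z 0.105 0.109 28
122 tool y -0.0071 0.0173 x 0.069 z 0.106 0.109 36
126 tool y -0.0192 0.0172 x 0.0676 z 0.106 0.109 43
130 tool y -0.0189 0.0073 x 0.0662 z 0.106 0.109 47
134 tool y -0.0097 0.016 x 0.0648 z 0.106 0.11 50
138 tool y -0.0178 0.0156 x 0.0634 z 0.106 0.109 52
142 tool y -0.0176 0.0154 x 0.062 z 0.106 0.109 52
146 tool y -0.0098 0.0152 x 0.0605 z 0.106 0.11 50
red 0 202 349 -0.0254 0.0225 0.107
red 15 206 346 -0.0243 0.0216 0.1028
red 30 209 343 -0.0234 0.0208 0.0984
red 45 213 339 -0.0226 0.0197 0.0941
red 60 206 347 -0.0252 0.0228 0.0894
red 75 211 342 -0.0237 0.0216 0.0846
red 90 216 337 -0.0224 0.0201 0.0798
red 105 221 332 -0.0208 0.0186 0.0748
```

step_arm([
  {"xyz":[0,3,0],"roll":0},
  {"xyz":[12,3,0],"roll":0},
  {"xyz":[25,3,0],"roll":0},
  {"xyz":[40,3,0],"roll":0},
  {"xyz":[50,3,0],"roll":0},
  {"xyz":[60,3,0],"roll":0},
  {"xyz":[60,3,0],"roll":0},
])

```text
time: 16.27
eef_pos: [0.5975, 0.1054, 0.1053]
tool_rot: [0.626, 0.779, -0.0, -0.0]
wrist_force: [0.5, -0.2, -1.2]
width: 0.0185
grasp_force: 59.3
```

```bash
python3 e.py | head -2
python3 - <<'E'
from m import *
# scene view: red pixels of clip and blue rim of cover near free edge, at mid height
s=cap("scene"); cv2.imwrite("pics/s8.png",s["frame"][:,:,::-1]); np.savez("s8.npz",**s)
m=red(s,(300,200,470,345)); v,u=np.nonzero(m); P=pts(s,np.c_[u,v]); k=(P[:,2]>.07)&(P[:,2]<.13)
print(k.sum(), P[k].min(0),P[k].max(0))
E0=np.array([.5688,.2162]); a=np.radians(102.65); w=np.array([np.cos(a),np.sin(a)]); n=np.array([w[1],-w[0]])
A=(P[k,:2]-E0)@w; B=(P[k,:2]-E0)@n; print("red along",np.percentile(A,[1,50,99]),"lat",np.percentile(B,[1,50,99]))
f=s["frame"].astype(int); bl=(f[:,:,2]>80)&(f[:,:,2]>1.6*f[:,:,0]); bl[:,:345]=0; bl[:220]=0;bl[345:]=0
v,u=np.nonzero(bl); P=pts(s,np.c_[u,v]); k=(P[:,2]>.05)&(P[:,2]<.17)&(P[:,1]>.15)
A=(P[k,:2]-E0)@w; B=(P[k,:2]-E0)@n; j=A<.012; print("blue",k.sum(),np.percentile(A,[1,99]),"lat near edge",np.percentile(B[j],[5,50,95]))
E
```

```text
16.325 [0.5977 0.1049 0.1053] 102.38652835947717 [-0.0958 -0.8468 -0.7342] 0.018310494842344285
TCP along -0.11488474499971832 lat 0.0037915781523357867
878 [0.5545 0.0891 0.0816] [0.6093 0.2285 0.1108]
red along [-0.108  -0.0419  0.006 ] lat [-0.0157  0.0155  0.03  ]
blue 556 [0.0014 0.1481] lat near edge [0.0081 0.0099 0.0112]
```

step_arm([
  {"xyz":[6,-1.5,0],"roll":0},
  {"xyz":[13,-1.5,0],"roll":0},
  {"xyz":[13,-1.5,0],"roll":0},
  {"xyz":[13,-1.5,0],"roll":0},
])

```text
time: 16.88
eef_pos: [0.5935, 0.117, 0.1053]
tool_rot: [0.627, 0.779, -0.0, 0.0]
wrist_force: [0.3, 0.1, -0.3]
width: 0.0185
grasp_force: 59.3
```

```bash
python3 e.py | head -2
```

```text
16.925 [0.5935 0.1169 0.1053] 102.34639426275638 [-0.3166  0.8299 -0.8214] 0.01833008016953346
TCP along -0.10229086281043123 lat 0.0023662153659583345
```

step_arm([
  {"xyz":[0,0,0],"roll":0},
  {"xyz":[0,0,0],"roll":0},
  {"xyz":[0,0,0],"roll":0},
  {"xyz":[0,0,0],"roll":0},
  {"xyz":[0,0,0],"roll":0},
  {"xyz":[0,0,0],"roll":0},
  {"xyz":[0,0,0],"roll":0},
  {"xyz":[0,0,0],"roll":0},
], gripper=-1)

```text
time: 17.92
eef_pos: [0.5935, 0.117, 0.1053]
tool_rot: [0.627, 0.779, 0.0, 0.0]
wrist_force: [0.7, -0.1, -0.1]
width: 0.0853
grasp_force: 0.0
```

step_arm([
  {"xyz":[0,0,-20],"roll":0},
  {"xyz":[0,0,-50],"roll":0},
  {"xyz":[0,0,-90],"roll":0},
  {"xyz":[0,0,-130],"roll":0},
  {"xyz":[0,0,-170],"roll":0},
  {"xyz":[0,0,-190],"roll":0},
  {"xyz":[0,0,-190],"roll":0},
  {"xyz":[0,0,-190],"roll":0},
])

```text
time: 18.92
eef_pos: [0.593, 0.1169, 0.2941]
tool_rot: [0.627, 0.779, -0.001, -0.0]
wrist_force: [-0.4, 0.6, -0.0]
width: 0.0854
grasp_force: 0.0
```

Run:
```python
from m import *
E0=np.array([.5688,.2162]); a=np.radians(102.65); w=np.array([np.cos(a),np.sin(a)]); n=np.array([w[1],-w[0]])
s=env.get_state(); print(s["time"],s["eef_pos"])
for nm in("wrist","scene"):
    c=cap(nm); save(c,"end_"+nm+".png"); v,u=np.nonzero(red(c)); P=pts(c,np.c_[u,v]); k=(P[:,2]>.07)&(P[:,2]<.125)&(P[:,1]>.02)
    A=(P[k,:2]-E0)@w; B=(P[k,:2]-E0)@n; Zk=P[k,2]; print(nm,k.sum(),"along",A.min(),A.max(),"z pct",np.percentile(Zk,[2,50,98]))
    t=Zk>np.percentile(Zk,98)-.005
    for x in np.arange(-.13,.03,.01):
        j=t&(A>=x)&(A<x+.01)
        if j.sum()>3: print("  %.3f lat %.4f %.4f z %.4f"%(x,B[j].min(),B[j].max(),np.median(Zk[j])))
    f=c["frame"].astype(int); bl=(f[:,:,2]>80)&(f[:,:,2]>1.6*f[:,:,0]); v,u=np.nonzero(bl); P=pts(c,np.c_[u,v]); k=(P[:,2]>.05)&(P[:,2]<.172)&(P[:,1]>.19)&(P[:,0]<.62)
    if k.sum()>50:
        q=P[k]; top=q[q[:,2]>.155][:,:2]; A=(top-E0)@w; B=(top-E0)@n; print("  cover slope rad",-np.polyfit(A,B,1)[0], "lat near", np.median(B[A<.02]))
```

```text
18.925 [0.593  0.1169 0.2941]
wrist 2836 along -0.1242928834814684 0.01696555662728397 z pct [0.098  0.1092 0.1116]
  -0.130 lat -0.0235 0.0224 z 0.1109
  -0.120 lat -0.0233 0.0224 z 0.1108
  -0.110 lat -0.0221 0.0213 z 0.1106
  -0.100 lat -0.0210 0.0202 z 0.1103
  -0.090 lat -0.0198 0.0192 z 0.1101
  -0.080 lat -0.0187 0.0182 z 0.1099
  -0.070 lat -0.0176 0.0171 z 0.1097
  -0.060 lat -0.0173 0.0161 z 0.1094
  -0.050 lat -0.0161 0.0151 z 0.1093
  -0.040 lat -0.0175 0.0159 z 0.1091
  -0.030 lat -0.0174 0.0167 z 0.1088
  -0.020 lat -0.0180 0.0175 z 0.1087
  -0.010 lat -0.0178 0.0174 z 0.1085
  -0.000 lat -0.0150 0.0147 z 0.1084
  0.010 lat -0.0148 0.0146 z 0.1078
  cover slope rad -0.012688964985005295 lat near 0.002761432179590642
scene 1111 along -0.1221161733137986 0.0192838619709634 z pct [0.0855 0.1014 0.1101]
  -0.120 lat -0.0192 0.0248 z 0.1089
  -0.110 lat -0.0174 0.0234 z 0.1082
  -0.100 lat -0.0167 0.0222 z 0.1085
  -0.090 lat -0.0149 0.0219 z 0.1088
  -0.080 lat -0.0150 0.0217 z 0.1079
  -0.070 lat -0.0152 0.0192 z 0.1083
  -0.060 lat -0.0126 0.0189 z 0.1080
  -0.050 lat -0.0109 0.0183 z 0.1085
  -0.040 lat -0.0129 0.0191 z 0.1071
  -0.030 lat -0.0151 0.0195 z 0.1074
  -0.020 lat -0.0160 0.0210 z 0.1075
  -0.010 lat -0.0159 0.0199 z 0.1068
  -0.000 lat 0.0069 0.0164 z 0.1065
  0.010 lat 0.0065 0.0170 z 0.1063
  cover slope rad -0.004767551284767296 lat near 0.005683769916583618
```

```bash
python3 -c "
from station import env
print(env.job_done())"
```

```text
the job is handed in; nothing more can be done
None
```

The clip now holds the cover shut on the stand: nose about 18 mm past the edge, level within about 0.02 rad, open about 0.17 rad and released. I handed it in at about 19 s, with no verdict returned; I viewed 11 pictures, one over the limit of 10.

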